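Swing the bench vise back to its index and pin it

ROBOT

A 6-joint arm with a two-finger parallel gripper is mounted at the origin on the work surface. World frame = base frame: x ahead of the robot, y to its left, z up, the work surface at z = 0. Lengths are in m, angles in rad, forces in N, time in s.
With the tool pointing down it reaches from about 0.3 to 0.775 m from the base axis. Payload 14.6 kg.
Tool frame: the origin (TCP) lies between the finger pads; the fingertips stand 25 mm ahead of it and the grasp point (between the pads) lies 6 mm ahead of it; z points along the fingers, y is the line along which they close (so a half turn about z gives the same grasp; the last joint's range is limited). The gripper opens to 94 mm and grips with 3 to 60 N. Pads are 16 mm wide; open, the fingers measure 119 mm over their backs; the gripper's body (75 mm by 177 mm) begins 78 mm behind the grasp point.
Start: joints at [1.228, 0.3, 1.521, -0, 1.321, -0.067], TCP at [0.15, 0.529, 0.23] pointing down, gripper open.
Joint ranges: [-3.03, 3.03], [-0.79, 2.21], [0.23, 2.52], [-1.04, 4.18], [0, 3.07], [-2.55, 2.55]. Speed limits (rad/s): [2.22, 2.22, 2.57, 3.14, 3.14, 3.14].

INTERFACE

Orientations are given as a rotation vector (axis times angle).
In Python, from station import r, eyes, order gives the robot as it stands (r), with the cameras (eyes) and the job (order).
- The arm moves only by the tool send_path, called after "Emit:" by a JSON object that holds its "method" and its "body", one argument or row to a line. Schema: {"type":"object","properties":{"deltas":{"type":"object","properties":{"rx":{"type":"array","items":{"type":"number"},"minItems":1,"maxItems":20},"ry":{"type":"array","items":{"type":"number"},"minItems":1,"maxItems":20},"rz":{"type":"array","items":{"type":"number"},"minItems":1,"maxItems":20},"dx":{"type":"array","items":{"type":"number"},"minItems":1,"maxItems":20},"dy":{"type":"array","items":{"type":"number"},"minItems":1,"maxItems":20},"dz":{"type":"array","items":{"type":"number"},"minItems":1,"maxItems":20},"aperture":{"type":"array","items":{"type":"number"},"minItems":1,"maxItems":20}},"additionalProperties":false,"required":["rx","ry","rz","dx","dy","dz","aperture"]},"only":{"type":"string"},"quiet":{"type":"boolean"},"lines":{"type":"string"}},"required":["deltas"],"additionalProperties":false}. deltas is an object with one list for each field, all of the same length, 1 to 20, a row being the entries at one place: rx, ry, rz (a rotation vector in a scale on which 1.0 is pi rad), dx, dy, dz (the shift in shares of 0.75 m (1.0 is 0.75 m)), aperture (the finger opening in m); each row is the pose to reach, as a shift and turn from the pose commanded when the call began, along the tool's axes at that moment; what a row does not reach only later rows make up. A row lasts 1/8 s, in which the tool goes at most 0.0625 m and 0.188 rad, less where a joint would pass 70% of its speed; a pose out of reach is approached as far as the arm can. The fingers move at their own pace and stop on an object; the grip force is fixed at half the most. Time passes only in rows, so rows that do not move let the fingers close. The tool returns the time, the measured TCP pose, the force, the opening and the grip force at its end. only (a regular expression) keeps the lines of the reply that match it, lines (a string "A,B") keeps lines A to B, and quiet returns only ok. No shift or turn number may pass 1 either way. Input that does not fit is refused with a message, and nothing moves.
- r.get_state(): the state, without advancing time (a new reading comes with each control period).
- eyes.camera(name): name is "scene" or "side" or "wrist"; returns a dict with "image" (420x560x3 uint8, red, green, blue), "range_z" (420x560 float32, m along the optical axis (not along the pixel's ray), 0 where there is no reading), "camera_matrix" (3x3 intrinsics, pixels), "rvec" (rotation vector, rad) and "tvec" (3), from world to camera coordinates, as OpenCV has them. Camera axes: x right, y down, z forward; pixel columns grow to the right and rows downward; lengths in m; the calibration is good to about 2 mm. A picture is of the moment at which its call begins.
- order.close_job(): hands the job in; it is judged then, once.
The state is a dict: "time_s": time; "q": joint angles; "qd": joint speeds; "effort": joint torques, N m; "tool_pos": TCP position; "ee_rot": TCP orientation; "contact_force": force on the tool from outside, world axes, zero at the start; "wrist_torque": the same for the moment, N m; "gripper_width": finger opening in m; "finger_force": force on a finger pad.
Only numpy, scipy, OpenCV 4.12 (cv2) and the standard library are available. Lean on these libraries where they do the work, as an engineer would, in place of code of your own. Each camera call takes 0.05 s, during which the arm holds its last target. There are 200 camera calls.

TASK

The swivel vise on the jeweller's bench has been left swung off its index with its pin out. Take the index pin from the wooden tool block, put it down through the hole in the vise's lug and bring the vise round, gently and not forcing it once it locks, so that the pin drops into the hole in the index plate below and stands fully home with its collar down on the lug. Leave the two punches, the steel bench block and the cutter where they are.

Things in the scene. Friction and masses are not known exactly. Their poses are not given: they have to be found in the camera images.
- pin: index pin, plain steel, 86 mm, 70 to 120 g, upright in the tool block; the only tool there with a collar. Origin: centre of its lower tip, z up along it. Shank 10 mm in diameter, 36 mm long, 3 mm chamfer at the tip; collar 18 mm in diameter from 36 to 41 mm above the tip; plain round handle 14 mm in diameter from 41 to 86 mm
- block: wooden tool block 56 x 186 x 40 mm, fixed, origin under its centre, long side along its y. Three holes, 11 mm in diameter, 30 mm deep, in its top on its y axis at -60, 0 and +60 mm. The pin and two punches stand in them in any order, tips 10 mm above the bench
- vise (a joint): angle of the vise head on its base, rad, growing anticlockwise from above; turns from -0.30 to 1.05 against a steady drag of about 0.3 N m, stays where left; 0.40 to 0.85 at the start. The lug hole meets the index plate's hole near 0, but the plate is clamped in slots, so anywhere from -0.09 to +0.09: not measured, to be felt. Once pinned the head is locked
- vise_base: round cast base of the vise, 24 mm high, 132 mm across, with three bolted-down ears reaching 100 mm from the axis, 22 mm high; fixed; origin on the swivel axis at bench height. With joint vise at 0 its axes agree with the head's: screw to -x, lug to +y, anvil to +x. Pushing the screw nose towards the lug's side makes the angle smaller
- base_top (a point): swivel axis, 24 mm above the bench: also the height of the flat top of the fixed steel index plate, which runs 58 to 102 mm from the axis under all of the lug's swing. Its one hole, 12 mm wide, through to the bench, is 80 mm from the axis, in view while the lug stands aside. A pin put through the lug elsewhere stands on the plate; over the hole it drops 20 mm by its weight
- lug_hole (a point): centre of the upper mouth of the hole in the vise's lug, 40 mm above the bench, 80 mm from the swivel axis. Axes turn with the head: y outward from the swivel axis, -x towards the screw end, z up. Hole 11.5 mm in diameter, through; lug 14 mm thick, 30 mm wide, ends 98 mm from the axis, 2 mm above the index plate. The jaws are 48 mm inward of the hole
- screw_nose (a point): on the axis of the vise's screw, 85 mm from the swivel axis, 62 mm above the bench; axes as lug_hole's. Here the bare steel nose, a level cylinder 24 mm in diameter, runs from 70 to 104 mm from the swivel axis: a place to push the vise round. A slanting tommy bar, 8 mm thick, 100 mm long, crosses it at 94 mm. Jaws 64 mm wide, 115 mm high; brass piece in them 131 mm high
- doming_punch: bystander: steel rod 10 mm in diameter with a 20 mm ball on top, 94 mm long, standing in the block; origin at its lower tip
- flat_punch: bystander: steel rod 10 mm in diameter widening to 14 mm at the top, without a collar, 100 mm long, standing in the block; origin at its lower tip
- bench_block: bystander: flat square steel block 65 x 65 x 20 mm, origin under its centre
- cutter: bystander: yellow snap-blade cutter 160 mm long lying on the bench, origin under the middle of its handle

How it is judged:
At the end, for the whole second after the job is handed in: the pin stands upright (within 0.10 rad) through the lug hole (its tip within 4 mm of the hole's axis) and has dropped into the index plate: its tip is less than 8 mm above the bench, so that its collar is down on the lug to within 4 mm; pin and vise are at rest (under 0.02 m/s and 0.05 rad/s) (height (world z) of pin below 0.008 m and horizontal distance between pin and lug_hole below 0.004 m and angle between pin's own z axis and vertical below 0.1 rad and linear speed of pin below 0.02 m/s and not (velocity of joint vise above 0.05 rad/s) and not (velocity of joint vise below -0.05 rad/s)); the robot touches nothing.
It fails at once if one of the punches pulled out of or knocked in the tool block (moved more than 20 mm) (distance of any of doming_punch, flat_punch from where it was at the start of the episode above 0.02 m).
It fails at once if the bench block or the cutter shifted more than 30 mm (distance of any of bench_block, cutter from where it was at the start of the episode above 0.03 m).
It fails at once if the vise forced: the fingers press on it with more than 45 N (contact force between the fingers and vise_base above 45 N).
It also fails if it takes over 45 s, if anything falls off the work surface, if the arm or the gripper's body presses on something with over 40 N, if the wrist force passes 120 N, or if a joint passes its speed limit or range.

## Working session

There is one attempt and no reset: what is moved stays moved. The work goes in short steps, Python scripts to look and compute and a tool call to move; the robot and the scene stay as the last step left them, time stands still between calls to the robot, and variables do not carry over. Pictures are saved under pics/ and viewed, at most 10 in all, crops included, and the job is handed in when it is done.

```bash
ls; mkdir -p pics
```

Create h.py:
```python
import numpy as np, cv2
from station import r, eyes, order
def cam(n):
    c=eyes.camera(n); R=cv2.Rodrigues(np.array(c["rvec"],float))[0]; t=np.array(c["tvec"],float).ravel()
    return c,R,t
def cloud(c,R,t):
    K=np.array(c["camera_matrix"]); z=c["range_z"]; v,u=np.mgrid[:z.shape[0],:z.shape[1]]
    P=np.stack([(u-K[0,2])/K[0,0]*z,(v-K[1,2])/K[1,1]*z,z],-1)
    W=(P-t)@R; W[z==0]=np.nan
    return W
def proj(c,R,t,p):
    q=cv2.projectPoints(np.atleast_2d(np.array(p,float)),cv2.Rodrigues(R)[0],t,np.array(c["camera_matrix"],float),None)[0]
    return q.reshape(-1,2)
```

Run:
```python
from h import *
s=r.get_state(); print({k:np.round(v,3) for k,v in s.items()})
ims=[]
for n in ["scene","side","wrist"]:
    c,R,t=cam(n); np.savez(f"{n}.npz",image=c["image"],range_z=c["range_z"],camera_matrix=c["camera_matrix"],R=R,t=t)
    cv2.imwrite(f"pics/{n}0.png",c["image"][:,:,::-1]); print(n,np.round(-R.T@t,3),np.round(R[2],2),c["camera_matrix"][0][0])
```

```text
pics
station.py
{'time_s': np.float64(0.0), 'q': array([ 1.228,  0.3  ,  1.522,  0.   ,  1.321, -0.067]), 'qd': array([ 0.002, -0.   ,  0.001, -0.001,  0.001, -0.   ]), 'effort': array([-2.0000e-03, -5.3180e+01, -3.5273e+01,  7.1000e-02,  2.4000e-02,
       -0.0000e+00]), 'tool_pos': array([0.15 , 0.529, 0.23 ]), 'ee_rot': array([-4.320e-01, -3.112e+00,  2.000e-03]), 'contact_force': array([ 0.57 , -0.344,  0.085]), 'wrist_torque': array([ 0.018, -0.037,  0.012]), 'finger_force': np.float64(0.0), 'gripper_width': np.float64(0.094)}
scene [ 0.993 -0.338  0.507] [-0.58  0.56 -0.59] 391.5374281685524
side [0.519 0.619 0.468] [ 0.12 -0.79 -0.6 ] 382.37201868370465
wrist [0.074 0.551 0.385] [ 0.26 -0.08 -0.96] 329.7628484012345
```

View pics/scene0.png

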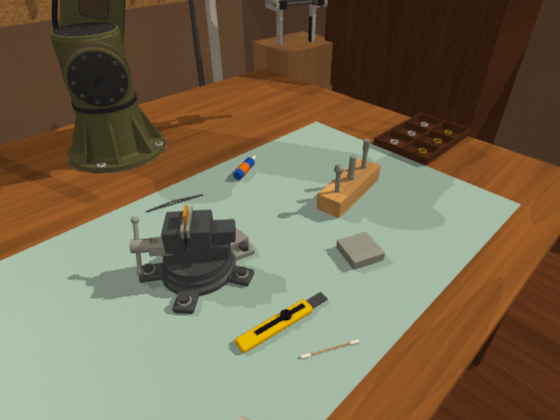

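View pics/side0.png

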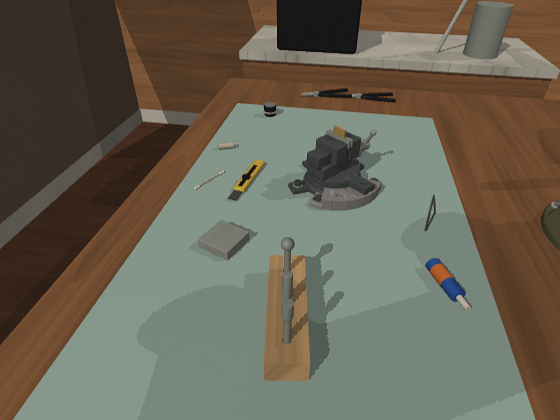

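Scene view: the vise is at about (195,250) with its screw towards the left. The tool block is at (350,185) with three tools, the ball punch nearest at (338,178). Side view: index plate arc at (345,195), tools in a row at (287,245..340). I'll zoom in on these next.

Run:
```python
from h import *
L=lambda n:np.load(n+".npz")
a=L("side")["image"];b=L("scene")["image"];w=L("wrist")["image"]
z=lambda i,x,y,W,H:cv2.resize(i[y:y+H,x:x+W],(400,300),interpolation=cv2.INTER_CUBIC)
im=np.vstack([np.hstack([z(a,280,110,120,105),z(a,230,230,180,150)]),np.hstack([z(b,120,190,150,125),z(w,0,0,560,420)])])
cv2.imwrite("pics/m1.png",im[:,:,::-1])
for n in ["scene","side","wrist"]:
    d=L(n); W=cloud(d,d["R"],d["t"]); 
    # vise & tools: high points
    for lo,hi in [(.012,.028),(.034,.046),(.05,.07),(.075,.115),(.117,.14)]:
        m=(W[...,2]>lo)&(W[...,2]<hi)&(W[...,0]>.2)&(W[...,0]<.9)&(abs(W[...,1])<.7)
        k,lab,st,ce=cv2.connectedComponentsWithStats(m.astype(np.uint8))
        for i in range(1,k):
            if st[i,4]>12:
                P=W[lab==i]; print(n,lo,st[i],np.round(P.min(0),3),np.round(P.max(0),3),np.round(np.median(P,0),3))
```

```text
scene 0.012 [ 374  117   88   45 1132] [0.468 0.507 0.012] [0.632 0.7   0.026] [0.552 0.589 0.019]
scene 0.012 [233 155  23  22 225] [0.308 0.126 0.012] [0.361 0.22  0.028] [0.342 0.16  0.022]
scene 0.012 [317 171  63  44 356] [0.558 0.178 0.012] [0.614 0.372 0.028] [0.596 0.212 0.02 ]
scene 0.012 [ 136  228  119   82 2119] [ 0.466 -0.194  0.012] [0.623 0.002 0.028] [ 0.572 -0.129  0.016]
scene 0.012 [337 231  48  34 999] [0.667 0.092 0.012] [0.75  0.175 0.024] [0.712 0.129 0.021]
scene 0.012 [236 299  76  49 882] [ 0.697 -0.153  0.012] [ 0.736 -0.026  0.02 ] [ 0.716 -0.092  0.013]
scene 0.012 [239 415  12   5  35] [ 0.788 -0.219  0.012] [ 0.799 -0.209  0.017] [ 0.792 -0.214  0.016]
scene 0.034 [ 317  158   64   48 1128] [0.53  0.179 0.034] [0.614 0.374 0.046] [0.58  0.257 0.041]
scene 0.034 [ 163  255   68   24 1029] [ 0.498 -0.157  0.034] [ 0.587 -0.067  0.046] [ 0.559 -0.127  0.041]
scene 0.034 [137 258   5   9  37] [ 0.479 -0.188  0.034] [ 0.488 -0.179  0.045] [ 0.483 -0.184  0.039]
scene 0.05 [362 157   5   8  34] [0.557 0.329 0.051] [0.567 0.337 0.07 ] [0.564 0.332 0.06 ]
scene
[... 2835 characters left out ...]
0.115] [ 0.535 -0.075  0.098]
side 0.075 [363 130  14  13  63] [ 0.446 -0.182  0.075] [ 0.471 -0.157  0.109] [ 0.457 -0.162  0.095]
side 0.075 [281 237  14  20 190] [0.569 0.21  0.075] [0.588 0.226 0.107] [0.579 0.22  0.099]
side 0.075 [282 270  11  19 184] [0.563 0.267 0.075] [0.576 0.282 0.099] [0.569 0.279 0.091]
side 0.075 [282 299  12  28 278] [0.553 0.327 0.075] [0.567 0.341 0.113] [0.559 0.338 0.104]
side 0.117 [332 125  14  13 118] [ 0.512 -0.125  0.117] [ 0.54  -0.095  0.134] [ 0.525 -0.104  0.125]
wrist 0.012 [327 383  97  25 919] [0.468 0.51  0.012] [0.494 0.642 0.026] [0.471 0.584 0.02 ]
wrist 0.012 [410 404  14   4  27] [0.505 0.622 0.012] [0.513 0.64  0.014] [0.507 0.632 0.013]
```

View pics/m1.png

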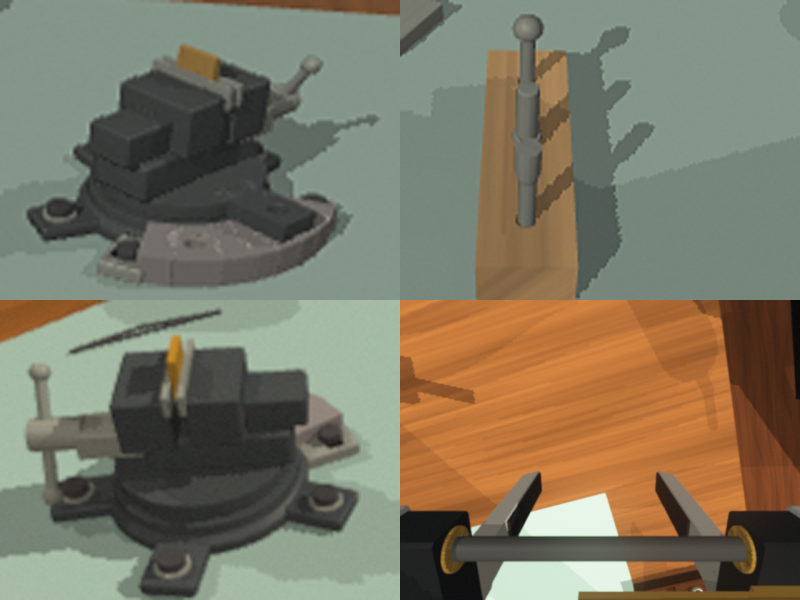

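The middle tool has the collar, so it is the pin, at about (0.571, 0.2745) with its top near 0.097. The lug stands clockwise of the bare plate hole as seen from the side camera. Next I'll fit the vise pose from both clouds.

Run:
```python
from h import *
from scipy.optimize import least_squares
P=[]
for n in ["scene","side"]:
    d=np.load(n+".npz"); W=cloud(d,d["R"],d["t"]).reshape(-1,3); 
    # bench height check
    b=W[(abs(W[:,2])<.008)&(abs(W[:,0]-.6)<.15)&(abs(W[:,1]+.0)<.2)]; print(n,"bench z",np.median(b[:,2]))
    m=np.all(abs(W-[.53,-.1,.07])<[.14,.14,.075],axis=1); P.append(W[m])
for n,Q in zip(["scene","side"],P):
    for lo,hi in [(.037,.043),(.021,.027),(.112,.118),(.127,.134)]:
        m=(Q[:,2]>lo)&(Q[:,2]<hi); A=Q[m]; h=np.histogram2d(A[:,0],A[:,1],bins=[np.arange(.40,.67,.01),np.arange(-.23,.04,.01)])[0]
        print(n,lo,len(A)); 
        for row in h.T[::-1]: print(''.join(' ' if v==0 else ('.' if v<4 else '#') for v in row))
```

```text
scene bench z 0.0018467007960935107
side bench z 0.0026112595814260777
scene 0.037 904
                          
                          
                          
                          
                          
                          
                          
                          
                          
                          
                 ##       
                ###       
               .###       
              .####       
              #####       
             ######       
          ########        
         .#######.        
          ######          
                          
        .                 
       .#                 
                          
                          
                          
                          
scene 0.021 767
                          
                          
           ...            
           ####.          
            ####.         
             .##.         
             .#           
               .          
                #. ##.    
                .# ###    
                 ##      
[... 3699 characters left out ...]
      .   .##          
                          
                          
                          
                          
                          
                          
                          
                          
                          
                          
side 0.127 49
                          
                          
                          
                          
                          
                          
                          
                          
                          
                          
                          
                          
           #              
           .##            
            .#
```

The rows are not in the units I measure in: shifts go in shares of 0.75 m and turns go in shares of pi rad. I convert before sending: -0.494 m / 0.75 = -0.6587, -0.462 m / 0.75 = -0.616, 1.33 rad / 3.1416 = 0.4234.

Emit:
{"method": "send_path", "body": {
  "deltas": {"rx":[0,0,0,0,0,0,0,0,0,0,0,0,0,0],"ry":[0,0,0,0,0,0,0,0,0,0,0,0,0,0],"rz":[0.0637,0.1114,0.1592,0.2069,0.2546,0.2865,0.3183,0.3501,0.382,0.4138,0.4234,0.4234,0.4234,0.4234],"dx":[-0.0667,-0.1333,-0.1867,-0.24,-0.2933,-0.3467,-0.4,-0.4533,-0.5067,-0.5733,-0.6267,-0.6587,-0.6587,-0.6587],"dy":[-0.06,-0.12,-0.1733,-0.2267,-0.28,-0.3333,-0.3867,-0.44,-0.4933,-0.5467,-0.5867,-0.616,-0.616,-0.616],"dz":[-0.0133,-0.0267,-0.0267,-0.0267,-0.0267,-0.0267,-0.0267,-0.0267,-0.0267,-0.0267,-0.0267,-0.0267,-0.0267,-0.0267],"aperture":[0.094,0.094,0.094,0.094,0.094,0.094,0.094,0.094,0.094,0.094,0.094,0.094,0.094,0.094]}
}}

```text
time_s: 1.9
tool_pos: [0.4989, -0.0493, 0.2503]
ee_rot: [-2.259, -2.182, 0.0]
contact_force: [0.5, 0.4, 0.3]
gripper_width: 0.0942
finger_force: 0.0
```

Run:
```python
from h import *
n="wrist"; c,R,t=cam(n); np.savez("wv.npz",image=c["image"],range_z=c["range_z"],camera_matrix=c["camera_matrix"],R=R,t=t)
cv2.imwrite("pics/wv.png",c["image"][:,:,::-1]); print(np.round(-R.T@t,3),np.round(R,2)); print(np.round(r.get_state()["q"],2))
```

```text
[0.502 0.03  0.405] [[ 1.   -0.03  0.  ]
 [-0.03 -0.96  0.27]
 [-0.01 -0.27 -0.96]]
[-0.17  0.18  1.63  0.    1.34 -0.14]
```

View pics/wv.png

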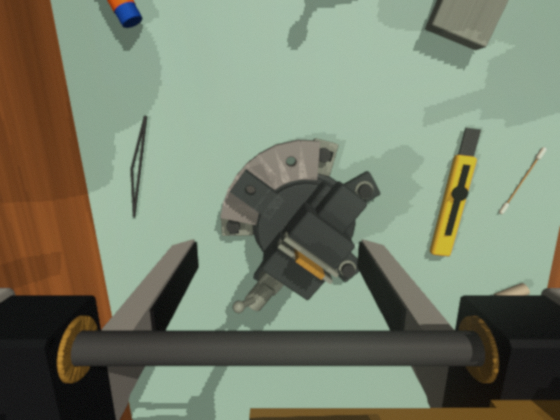

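The wrist view shows the vise from above: lug hole at about (250,189), bare plate hole at about (291,160), and screw nose at about (258,290). I'll refine these.

Add to h.py:
```python
def ray(c,R,t,uv,z):
    K=np.array(c["camera_matrix"]); d=R.T@np.linalg.solve(K,[uv[0],uv[1],1.]); o=-R.T@t
    return o+d*(z-o[2])/d[2]
```

Run:
```python
from h import *
d=np.load("wv.npz"); im=d["image"]; R,t=d["R"],d["t"]
g=cv2.cvtColor(im,cv2.COLOR_RGB2GRAY); W=cloud(d,R,t)
for (u,v) in [(250,189),(291,160)]:
    print(g[v-8:v+9,u-9:u+10]); print(np.round(np.nanmedian(W[v-6:v+7,u-6:u+7,2]),4))
cr=cv2.resize(im[130:320,210:390],(720,760)[::1],interpolation=cv2.INTER_CUBIC)
# plate edge points: outer radius
for n in ["wv"]:
    m=(abs(W[...,2]-.024)<.006)&(W[...,1]>-.1); k,l,s,ce=cv2.connectedComponentsWithStats(m.astype(np.uint8)); print(s[1:][s[1:,4]>30])
cv2.imwrite("pics/wvc.png",cv2.resize(im[130:320,200:400],(800,600*1),interpolation=cv2.INTER_CUBIC)[:,:,::-1])
```

```text
[[70 70 69 70 72 70 71 68 71 73 72 70 70 71 71 71 67 67 65]
 [68 70 70 69 71 69 70 71 69 70 71 70 70 70 68 71 69 69 66]
 [68 69 68 72 68 70 68 69 69 68 69 70 68 68 70 71 70 69 69]
 [71 71 69 69 70 67 66 66 67 67 69 68 70 68 69 69 69 70 71]
 [67 72 71 69 67 66 64 65 65 66 67 64 67 68 68 67 70 70 69]
 [70 69 70 70 65 64 68 69 72 74 72 69 67 66 68 68 70 70 70]
 [70 70 71 65 63 67 74 77 79 78 77 74 71 68 64 68 68 68 69]
 [70 68 70 61 58 64 74 78 79 78 78 79 75 66 64 66 68 68 71]
 [71 69 67 61 53 61 72 75 80 77 77 78 77 69 67 67 68 70 69]
 [69 69 66 62 53 55 67 75 77 79 79 75 76 70 62 66 69 69 69]
 [70 71 67 63 54 51 59 69 74 75 77 73 69 62 59 65 68 69 68]
 [68 71 69 63 58 52 51 57 63 67 66 62 57 57 58 66 68 69 68]
 [70 68 68 67 63 56 54 52 52 54 52 52 51 55 62 66 68 69 68]
 [68 69 69 67 65 66 60 55 53 51 50 51 54 62 65 69 70 70 70]
 [71 69 68 66 67 67 67 64 60 60 57 60 62 65 67 67 68 69 68]
 [71 68 67 69 67 70 68 68 67 65 67 69 69 68 68 68 68 69 69]
 [69 69 68 69 68 69 69 68 68 66 68 67 69 69 68 68 70 69 68]]
0.0397
[[132 132 132 134 133 134 132 133 134 132 133 133 132 132 133 132 132 13
[... 781 characters left out ...]
04  95  79  74  92 117 134 144
  153]
 [147 135 129 115  95  90  94  99  99  99  92  81  71  77  97 122 134 148
  157]
 [150 139 129 120 103  86  83  83  84  81  76  68  67  88 110 127 137 153
  159]
 [156 145 135 128 118 103  87  81  76  74  70  74  84 103 119 131 139 151
  156]
 [156 152 143 132 130 121 109  98  94  91  90  98 107 118 128 132 140 149
  154]
 [159 158 151 140 132 128 127 118 117 112 117 118 123 127 131 132 136 146
  153]
 [157 160 156 143 134 131 131 127 124 123 127 128 128 130 131 132 137 148
  153]]
0.0229
[[ 108    0   31   25  492]
 [ 431    0   78   48 2473]
 [ 221  140  110   87 3638]
 [ 358  184   15   15  165]
 [ 246  186    9    8   54]
 [ 453  187   15   14   95]]
```

View pics/wvc.png

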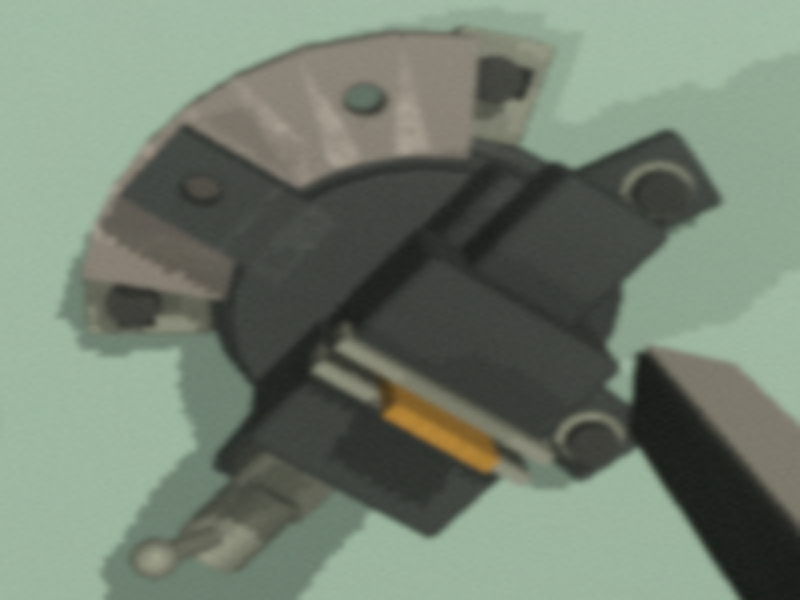

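Zoomed crop: lug hole mouth at original pixel (250,190), plate hole mouth at (291,161). Both are clear and the lug is well off the hole.

Run:
```python
from h import *
d=np.load("wv.npz"); R,t=d["R"],d["t"]; W=cloud(d,R,t)
L=ray(d,R,t,(250,190),.040); H=ray(d,R,t,(291,161),.024); print("lug",L,"plate",H)
m=(L+H)[:2]/2; v=(H-L)[:2]; l=np.linalg.norm(v); n=np.array([v[1],-v[0]])/l
c=m+n*np.sqrt(.08**2-l*l/4); print("axis",c,"sep",l,"angle between",2*np.arcsin(l/.16))
for p in (L,H): a=p[:2]-c; print("theta",np.arctan2(-a[0],a[1]))
# independent: outer radius of plate points
P=W.reshape(-1,3); P=P[(abs(P[:,2]-.024)<.003)&(P[:,1]>c[1]+.04)&(abs(P[:,0]-c[0])<.12)]
rr=np.linalg.norm(P[:,:2]-c,axis=1); print("r pct",np.percentile(rr,[1,50,97,99.5]))
# lug top component heights / direction from lug edges in image
px=lambda x,y:(200+x/4,130+y*190/600)
e=[ray(d,R,t,px(*q),.040) for q in [(185,125),(303,190),(120,193),(235,262)]]
for a,b in ((0,1),(2,3)): w=(e[a]-e[b])[:2]; print("edge theta",np.arctan2(-w[0],w[1]))
# second-view: side & scene projection of lug/plate hole and pin
for nme in ("side","scene"):
    s=np.load(nme+".npz"); print(nme,proj(s,s["R"],s["t"],[L,H,[.571,.2745,.096]]))
# side view ray to lug hole mouth, from crop pixel
s=np.load("side.npz"); g=lambda x,y:(280+x*120/400,110+y*105/300)
print("side lug/plate",ray(s,s["R"],s["t"],g(297,210),.04),ray(s,s["R"],s["t"],g(192,240),.024))
th=np.arctan2(-(L-np.r_[c,0])[0],(L[1]-c[1])); print("nose",c+.085*np.array([-np.cos(th),-np.sin(th)]))
```

```text
lug [ 0.46829012 -0.05151128  0.04      ] plate [ 0.51613233 -0.02245224  0.024     ]
axis [ 0.53111748 -0.10103625] sep 0.05597593522853695 angle between 0.7148210963023176
theta 0.9032485452417306
theta 0.18842744893941302
r pct [0.05489736 0.08374139 0.10113404 0.10209077]
edge theta 0.9152459814368712
edge theta 0.8593577168957505
side [[361.54286198 183.21558787]
 [336.49934043 195.2394093 ]
 [286.16912846 274.08450852]]
scene [[199.64427185 223.05064488]
 [228.20456249 234.26024293]
 [352.54244522 156.52160858]]
side lug/plate [ 0.45304136 -0.05326509  0.04      ] [ 0.51418591 -0.02725916  0.024     ]
nose [ 0.47849721 -0.16779032]
```

Run:
```python
from h import *
s=np.load("side.npz"); g=cv2.cvtColor(s["image"],cv2.COLOR_RGB2GRAY)
print(g[176:192,352:382])
W=cloud(s,s["R"],s["t"]); print(np.round(W[184,352:382:3],3))
# pin: fit in all views, axis x,y at handle heights
for n in ("side","scene"):
    s=np.load(n+".npz"); o=-s["R"].T@s["t"]; P=cloud(s,s["R"],s["t"]).reshape(-1,3)
    P=P[(np.hypot(P[:,0]-.571,P[:,1]-.2745)<.015)]
    Q=P[(P[:,2]>.056)&(P[:,2]<.092)]
    from scipy.optimize import least_squares
    f=least_squares(lambda x:np.hypot(Q[:,0]-x[0],Q[:,1]-x[1])-.007,[.571,.2745],loss='soft_l1',f_scale=.001)
    print(n,f.x,len(Q),"top",P[:,2].max(), "collar zone r",np.hypot(*(P[(P[:,2]>.045)&(P[:,2]<.052)][:,:2]-f.x).T))
```

```text
[[ 65  67  63  68  68  65  62  59  54  86 106 104 105 104 102  99 145 144
  143 145 145 146 145 144 145 144 142 143 142 143]
 [ 69  64  63  65  65  64  64  74  67  76  84  98 105 103 104 101 147 144
  146 147 116 117 116 131 148 145 144 143 143 143]
 [ 66  64  64  63  64  64  63  73  65  68  67  73  86 100 110  95 143 143
  107  94  72  73  70  83 106 131 146 143 143 142]
 [ 64  64  64  64  65  64  64  66  64  63  63  61  67  76  88  98 123 122
   93  64  66  54  55  55  62  84 144 141 144 144]
 [ 65  64  63  65  64  64  63  64  65  64  64  63  64  62  67  77  88 107
  110 104 104 102  85  79  65  54  96 125 139 145]
 [ 64  63  64  65  65  63  64  64  63  66  67  75  72  65  62  62  65  76
   97 116 114 113 108 106 103 101  94 107 124 114]
 [ 64  64  64  64  64  66  64  65  53  54  59  64  65  62  64  65  64  63
   71  82  96 115 113 113 114 113 109 109 105 100]
 [ 59  59  60  63  65  64  64  64  50  48  55  59  59  58  57  65  64  64
   63  62  71  82  97 114 112 112 111 114  84 102]
 [ 56  56  56  58  61  64  64  65  61  61  55  62  62  57  63  64  65  64
   63  65  65  54  63  92 
[... 898 characters left out ...]
]]
[[ 0.487 -0.049  0.037]
 [ 0.481 -0.048  0.039]
 [ 0.476 -0.044  0.042]
 [ 0.47  -0.046  0.042]
 [ 0.463 -0.059  0.034]
 [ 0.457 -0.051  0.04 ]
 [ 0.451 -0.049  0.042]
 [ 0.445 -0.05   0.042]
 [ 0.436 -0.077  0.025]
 [ 0.43  -0.076  0.027]]
side [0.5696872  0.27401933] 192 top 0.09923839572492414 collar zone r [0.01024763 0.00797919 0.00725167 0.00871955 0.00782271 0.00869607
 0.00917679 0.00862918 0.00912874 0.00847653 0.00820914]
scene [0.57099252 0.27632036] 94 top 0.09814037835403613 collar zone r [0.00864384 0.00874971 0.00557737 0.00545904 0.00885465 0.01009657
 0.00784919 0.00845489 0.00776938 0.00912299 0.00789681 0.00787731
 0.01109305 0.00784064 0.00918386 0.00904467 0.00673733]
```

Converted, 0.3266 m / 0.75 = 0.4355, 0.11 m / 0.75 = 0.1467, -0.218 rad / 3.1416 = -0.0694.

Emit:
{"method": "send_path", "body": {
  "deltas": {"rx":[0,0,0,0,0,0,0,0],"ry":[0,0,0,0,0,0,0,0],"rz":[-0.0318,-0.0694,-0.0694,-0.0694,-0.0694,-0.0694,-0.0694,-0.0694],"dx":[0.0733,0.1467,0.22,0.2933,0.3667,0.4355,0.4355,0.4355],"dy":[0.0133,0.0267,0.04,0.0533,0.0667,0.08,0.08,0.08],"dz":[0,0.0267,0.0533,0.08,0.1067,0.1333,0.1333,0.1333],"aperture":[0.06,0.06,0.06,0.06,0.06,0.06,0.06,0.06]}
}}

```text
time_s: 2.95
tool_pos: [0.5701, 0.2746, 0.1509]
ee_rot: [2.008, 2.416, 0.0]
contact_force: [0.7, -0.2, -1.1]
gripper_width: 0.0601
finger_force: 0.0
```

Run:
```python
from h import *
from scipy.optimize import least_squares
c,R,t=cam("wrist"); s=r.get_state(); print(s["tool_pos"],s["q"])
P=cloud(c,R,t).reshape(-1,3)
for x0 in [(.5703,.275),(.583,.2145),(.561,.334)]:
    Q=P[(np.hypot(P[:,0]-x0[0],P[:,1]-x0[1])<.015)&(P[:,2]>.055)]
    if len(Q)>20: print(x0,len(Q),"top",np.percentile(Q[:,2],97),"top centre",Q[Q[:,2]>np.percentile(Q[:,2],97)-.004].mean(0), least_squares(lambda x:np.hypot(Q[:,0]-x[0],Q[:,1]-x[1])-.007,x0,loss='soft_l1',f_scale=.001).x)
cv2.imwrite("pics/wp.png",c["image"][:,:,::-1]); print(proj(c,R,t,[[.5703,.275,.096]]))
```

```text
[0.57049177 0.27405019 0.15134868] [ 3.90013249e-01  5.51649548e-01  1.35351268e+00 -1.34642435e-04
  1.23549663e+00  2.07068221e-01]
(0.5703, 0.275) 600 top 0.09788613572737088 top centre [0.57153415 0.27612757 0.09676843] [0.57176704 0.27516016]
(0.583, 0.2145) 825 top 0.10504605683459813 top centre [0.58097813 0.21770338 0.10327778] [0.58133393 0.21588629]
(0.561, 0.334) 472 top 0.11207991359390646 top centre [0.5619839  0.33470028 0.11088726] [0.56262388 0.33446675]
[[276.82459865 234.91456134]]
```

View pics/wp.png

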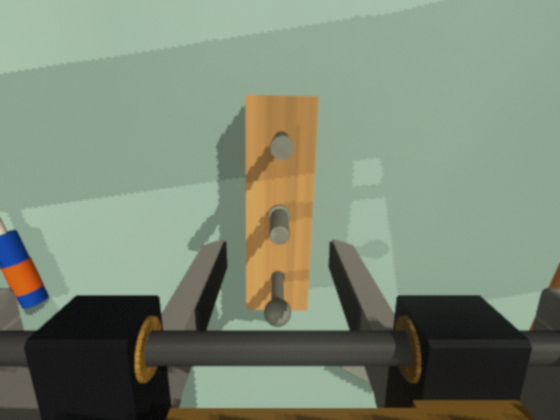

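The pin's top is at (281,232) with its collar visible, centred between the fingers in line with the block. Three views agree on (0.571, 0.275), top at 0.097. Descending and gripping.

Converted, 0.067 m / 0.75 = 0.0893, 0.001 m / 0.75 = 0.0013.

Emit:
{"method": "send_path", "body": {
  "deltas": {"rx":[0,0,0,0,0,0,0,0],"ry":[0,0,0,0,0,0,0,0],"rz":[0,0,0,0,0,0,0,0],"dx":[0.0007,0.0007,0.0007,0.0007,0.0007,0.0007,0.0007,0.0007],"dy":[0.0013,0.0013,0.0013,0.0013,0.0013,0.0013,0.0013,0.0013],"dz":[0.0333,0.0667,0.0893,0.0893,0.0893,0.0893,0.0893,0.0893],"aperture":[0.06,0.05,0.04,0.025,0.01,0.005,0.005,0.005]}
}}

```text
time_s: 4.0
tool_pos: [0.5719, 0.2753, 0.0845]
ee_rot: [2.009, 2.415, 0.002]
contact_force: [-1.9, -1.0, 6.9]
gripper_width: 0.0134
finger_force: 30.0
```

Converted, -0.3023 m / 0.75 = -0.4031, -0.1613 m / 0.75 = -0.2151, -0.12 rad / 3.1416 = -0.0382.

Emit:
{"method": "send_path", "body": {
  "deltas": {"rx":[0,0,0,0,0,0,0,0,0,0,0,0],"ry":[0,0,0,0,0,0,0,0,0,0,0,0],"rz":[0,0,0,-0.0382,-0.0764,-0.1146,-0.1528,-0.191,-0.2292,-0.2292,-0.2292,-0.2292],"dx":[0,0,0,-0.0667,-0.1333,-0.2,-0.2667,-0.3333,-0.3867,-0.4031,-0.4031,-0.4031],"dy":[0,0,0,-0.0333,-0.0707,-0.1067,-0.1427,-0.1773,-0.2067,-0.2151,-0.2151,-0.2151],"dz":[-0.0267,-0.0933,-0.16,-0.16,-0.16,-0.16,-0.1467,-0.12,-0.0933,-0.0733,-0.0733,-0.0733],"aperture":[0.005,0.005,0.005,0.005,0.005,0.005,0.005,0.005,0.005,0.005,0.005,0.005]}
}}

```text
time_s: 5.5
tool_pos: [0.4687, -0.0506, 0.1394]
ee_rot: [1.029, 2.967, 0.001]
contact_force: [0.4, 0.5, -1.4]
gripper_width: 0.0132
finger_force: 30.0
```

Run:
```python
from h import *
c,R,t=cam("wrist"); s=r.get_state(); print(s["tool_pos"],s["ee_rot"],s["gripper_width"],s["contact_force"])
np.savez("wl.npz",image=c["image"],range_z=c["range_z"],camera_matrix=c["camera_matrix"],R=R,t=t)
c2,R2,t2=cam("side")
i=c["image"][140:350,140:420]; j=c2["image"][90:195,300:440]
im=np.vstack([cv2.resize(i,(400*2,600-300),interpolation=cv2.INTER_CUBIC)[:, :] , cv2.resize(j,(800,300))]) if 0 else np.hstack([cv2.resize(i,(400,300),interpolation=cv2.INTER_CUBIC),cv2.resize(j,(400,300),interpolation=cv2.INTER_CUBIC)])
cv2.imwrite("pics/wl.png",im[:,:,::-1]); p=s["tool_pos"]
print(proj(c,R,t,[[.4683,-.0515,.04],[p[0],p[1],p[2]-.0745]]))
```

```text
[ 0.46870296 -0.05053719  0.13928314] [1.02828561e+00 2.96728353e+00 4.52502458e-04] 0.01353778112188982 [-0.00837509  0.27436875 -1.12516221]
[[275.66225267 215.66550518]
 [276.87058045 225.29518521]]
```

View pics/wl.png

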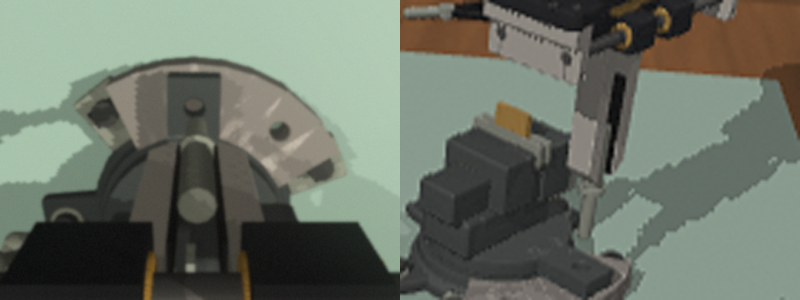

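Left (wrist): lug hole at crop (195,106), i.e. original (276.5,214.2), within 1.5 px of the prediction. The pin hangs upright over it. Right (side): the pin is held vertically, its tip at crop (583,238) above the lug hole.

Run:
```python
from h import *
d=np.load("wl.npz"); R,t=d["R"],d["t"]; g=cv2.cvtColor(d["image"],cv2.COLOR_RGB2GRAY)
print(g[203:226,265:290])
for uv in [(276.5,214.2),(276.0,214.0),(276,216)]: print(ray(d,R,t,uv,.04))
```

```text
[[76 75 74 77 74 76 75 75 78 75 75 76 75 77 76 76 76 76 77 76 74 78 76 76
  76]
 [74 74 73 74 76 74 75 75 75 75 76 75 76 75 76 76 76 74 75 77 76 77 75 78
  78]
 [75 75 75 73 75 73 73 76 76 75 74 74 76 74 76 75 77 75 75 78 76 75 78 76
  76]
 [74 75 74 72 76 74 76 74 76 75 75 74 74 75 75 75 74 75 75 75 77 76 76 77
  75]
 [74 72 74 74 75 76 74 73 71 70 71 72 72 72 75 78 73 76 76 76 75 76 74 77
  76]
 [74 75 75 75 74 75 72 72 71 72 70 70 68 70 72 71 73 76 75 76 75 75 76 78
  77]
 [74 75 75 75 73 73 70 74 76 76 77 76 72 71 70 70 72 74 77 75 75 76 75 75
  76]
 [73 74 75 73 70 71 75 79 81 81 83 83 81 79 76 72 68 71 74 75 75 77 76 75
  75]
 [72 71 73 72 72 75 81 83 84 85 83 82 83 83 82 78 70 68 71 75 75 75 75 74
  77]
 [74 73 72 71 72 80 83 86 83 83 84 84 86 86 86 82 74 67 69 74 73 74 76 76
  77]
 [73 75 73 66 66 75 84 85 84 84 85 84 84 85 86 83 75 63 64 72 76 75 74 76
  74]
 [73 74 69 63 61 71 81 85 84 84 83 85 85 85 82 79 64 56 60 70 76 75 74 76
  74]
 [71 73 68 64 54 62 73 80 82 84 84 84 83 81 78 68 56 49 59 69 73 74 75 75
  76]
 [75 72 70 60 53 51 58 69 76 76 80 78 75 72 64 55 47 45 53 6
[... 154 characters left out ...]
9 59 69 72 74 76 74
  75]
 [73 74 71 70 64 53 48 40 40 38 37 39 41 40 39 43 46 53 65 71 73 74 76 73
  74]
 [73 74 73 71 69 59 53 47 44 38 41 40 42 43 46 47 52 59 69 73 75 76 74 74
  74]
 [73 73 73 71 71 68 60 56 51 44 48 49 53 53 56 57 63 67 70 73 73 74 75 75
  75]
 [74 72 72 72 72 71 66 63 60 56 58 61 62 64 67 69 74 74 76 74 76 74 73 75
  75]
 [72 72 71 73 72 73 70 67 62 63 64 65 67 71 75 78 78 78 77 74 74 74 74 75
  74]
 [70 71 72 72 73 72 68 67 66 64 65 66 67 71 74 78 84 83 81 77 75 73 75 74
  75]
 [72 74 73 72 71 69 67 64 64 67 67 68 68 73 76 82 83 87 85 79 76 75 75 76
  73]]
[ 0.46774816 -0.05020206  0.04      ]
[ 0.46736616 -0.05041411  0.04      ]
[ 0.46869077 -0.05146125  0.04      ]
```

Converted, 0.029 m / 0.75 = 0.0387, 0.025 m / 0.75 = 0.0333.

Emit:
{"method": "send_path", "body": {
  "deltas": {"rx":[0,0,0,0,0,0],"ry":[0,0,0,0,0,0],"rz":[0,0,0,0,0,0],"dx":[0.0004,0.0004,0.0004,0.0004,0.0004,0.0004],"dy":[-0.0008,-0.0008,-0.0008,-0.0008,-0.0008,-0.0008],"dz":[0.016,0.0293,0.0333,0.036,0.0387,0.0387],"aperture":[0.005,0.005,0.005,0.005,0.005,0.005]}
}}

```text
time_s: 6.35
tool_pos: [0.4674, -0.0518, 0.1095]
ee_rot: [1.03, 2.968, 0.0]
contact_force: [-0.2, 0.9, -1.6]
gripper_width: 0.0136
finger_force: 30.0
```

Tip at about 0.035 with no force: it has entered the hole.

Converted, 0.009 m / 0.75 = 0.012, 0.008 m / 0.75 = 0.0107.

Emit:
{"method": "send_path", "body": {
  "deltas": {"rx":[0,0,0,0,0],"ry":[0,0,0,0,0],"rz":[0,0,0,0,0],"dx":[0,0,0,0,0],"dy":[0,0,0,0,0],"dz":[0.004,0.008,0.0107,0.012,0.012],"aperture":[0.005,0.005,0.005,0.005,0.005]}
}}

```text
time_s: 6.98
tool_pos: [0.4674, -0.0518, 0.1004]
ee_rot: [-1.03, -2.968, -0.0]
contact_force: [0.5, 0.3, 0.4]
gripper_width: 0.0139
finger_force: 30.0
```

Converted, -0.1 m / 0.75 = -0.1333, -0.05 m / 0.75 = -0.0667.

Emit:
{"method": "send_path", "body": {
  "deltas": {"rx":[0,0,0,0,0,0,0],"ry":[0,0,0,0,0,0,0],"rz":[0,0,0,0,0,0,0],"dx":[0,0,0,0,0,0,0],"dy":[0,0,0,0,0,0,0],"dz":[0,0,0,0,-0.0667,-0.1333,-0.1333],"aperture":[0.02,0.04,0.05,0.05,0.05,0.05,0.05]}
}}

```text
time_s: 7.85
tool_pos: [0.4687, -0.052, 0.2037]
ee_rot: [1.027, 2.962, 0.001]
contact_force: [-0.4, 0.6, -0.5]
gripper_width: 0.0502
finger_force: 0.0
```

Run:
```python
from h import *
from scipy.optimize import least_squares
for n in ("wrist","side"):
    c,R,t=cam(n); P=cloud(c,R,t).reshape(-1,3)
    Q=P[(np.hypot(P[:,0]-.468,P[:,1]+.051)<.013)&(P[:,2]>.068)&(P[:,2]<.12)]
    if len(Q)<20: print(n,len(Q)); continue
    f=least_squares(lambda x:np.hypot(Q[:,0]-x[0]-x[2]*(Q[:,2]-.08),Q[:,1]-x[1]-x[3]*(Q[:,2]-.08))-.007,[.468,-.051,0,0],loss='soft_l1',f_scale=.001)
    print(n,len(Q),"top",np.percentile(Q[:,2],98),"xy@.08 & tilt",np.round(f.x,4))
    if n=="wrist": print(proj(c,R,t,[[.468,-.051,.105],[.4785,-.168,.062]]))
    cv2.imwrite(f"pics/in_{n}.png",c["image"][:,:,::-1])
print(r.get_state()["time_s"])
```

```text
wrist 416 top 0.11188152751918755 xy@.08 & tilt [ 0.4682 -0.0515  0.0038 -0.0031]
[[277.03122331 213.72942515]
 [191.32650374 278.43470417]]
side 160 top 0.11210341348386191 xy@.08 & tilt [ 0.466  -0.0525  0.0036 -0.0204]
7.95
```

View pics/in_wrist.png

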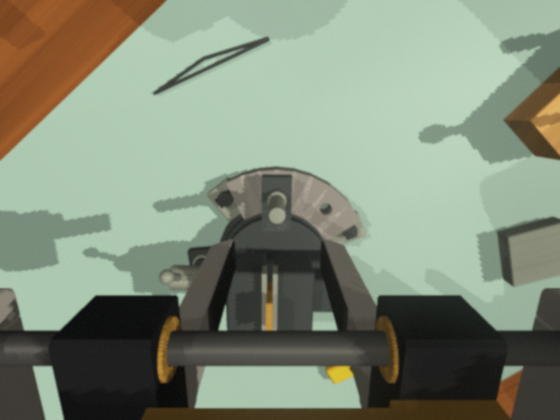

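The pin stands upright in the lug hole at (277,208), with its top at 0.110, on the plate as expected. The screw nose is at (190,277). Closing the fingers and going beside the nose on the side away from the lug.

The rows are not in the units I measure in: shifts go in shares of 0.75 m and turns go in shares of pi rad. I convert before sending: -0.1124 m / 0.75 = -0.1499, -0.1 m / 0.75 = -0.1333, 1.571 rad / 3.1416 = 0.5001.

Emit:
{"method": "send_path", "body": {
  "deltas": {"rx":[0,0,0,0,0,0,0,0,0,0,0],"ry":[0,0,0,0,0,0,0,0,0,0,0],"rz":[0.0573,0.1146,0.1719,0.2292,0.2865,0.3438,0.4011,0.4584,0.5001,0.5001,0.5001],"dx":[-0.016,-0.0333,-0.0493,-0.0667,-0.0827,-0.1,-0.12,-0.1333,-0.1499,-0.1499,-0.1499],"dy":[-0.012,-0.024,-0.036,-0.048,-0.06,-0.072,-0.084,-0.096,-0.1063,-0.1063,-0.1063],"dz":[0,0,0,0,0,0,0,0,0,0,0],"aperture":[0,0,0,0,0,0,0,0,0,0,0]}
}}

```text
time_s: 9.32
tool_pos: [0.5059, -0.1835, 0.1995]
ee_rot: [-2.824, -1.374, 0.002]
contact_force: [0.7, -0.2, -0.7]
gripper_width: 0.0006
finger_force: 0.0
```

Run:
```python
from h import *
s=r.get_state(); print(s["tool_pos"],s["ee_rot"],s["q"])
c=np.array([.5311,-.101]); th=.903; ex=np.array([-np.cos(th),-np.sin(th)]); ey=np.array([-np.sin(th),np.cos(th)])
p=s["tool_pos"][:2]-c; print("tool radial/lateral",p@ex,p@ey)
D=[]
d=np.load("scene.npz"); D.append(cloud(d,d["R"],d["t"]).reshape(-1,3))
for n in("wrist","side"):
    q,R,t=cam(n); D.append(cloud(q,R,t).reshape(-1,3))
    cv2.imwrite(f"pics/n_{n}.png",q["image"][:,:,::-1])
for P in D:
    P=P[np.isfinite(P[:,0])]; a=(P[:,:2]-c)@ex; l=(P[:,:2]-c)@ey
    m=(a>.03)&(a<.11)&(abs(l)<.06)&(P[:,2]>.03)&(P[:,2]<.14)
    for lo in np.arange(.03,.11,.01):
        k=m&(a>=lo)&(a<lo+.01)
        if k.sum()>4: print(f"rad {lo:.2f} n{k.sum()} lat {np.percentile(l[k],2):.3f} {np.percentile(l[k],98):.3f} z {np.percentile(P[k,2],2):.3f} {np.percentile(P[k,2],98):.3f}")
    print()
```

```text
[ 0.50590112 -0.18348188  0.19952836] [-2.82372521e+00 -1.37413971e+00  1.57941002e-03] [-4.16013644e-01  3.01657778e-01  1.59275880e+00  4.81489388e-05
  1.24878804e+00  2.48961018e-01]
tool radial/lateral 0.08036838797856367 -0.031291629606810416
rad 0.03 n390 lat -0.044 0.026 z 0.035 0.111
rad 0.04 n198 lat -0.037 0.023 z 0.033 0.111
rad 0.05 n133 lat -0.024 0.011 z 0.038 0.071
rad 0.06 n116 lat -0.012 0.012 z 0.050 0.071
rad 0.07 n108 lat -0.012 0.011 z 0.051 0.075
rad 0.08 n91 lat -0.010 0.022 z 0.058 0.105
rad 0.09 n287 lat -0.019 0.022 z 0.031 0.108
rad 0.10 n44 lat -0.010 0.022 z 0.057 0.101

rad 0.03 n1215 lat -0.042 0.029 z 0.040 0.111
rad 0.04 n470 lat -0.035 0.028 z 0.040 0.111
rad 0.05 n315 lat -0.012 0.013 z 0.061 0.071
rad 0.06 n327 lat -0.012 0.013 z 0.061 0.071
rad 0.07 n320 lat -0.012 0.013 z 0.065 0.075
rad 0.08 n304 lat -0.010 0.024 z 0.065 0.104
rad 0.09 n659 lat -0.021 0.027 z 0.031 0.108
rad 0.10 n117 lat -0.010 0.021 z 0.066 0.104

rad 0.03 n119 lat 0.001 0.046 z 0.041 0.112
rad 0.04 n61 lat -0.003 0.036 z 0.040 0.111
rad 0.05 n14 lat 0.008 0.025 z 0.041 0.053
rad 0.06 n7 lat 0.014 0.016 z 0.053 0.069
rad 0.07 n23 lat 0.009 0.015 z 0.052 0.074
rad 0.08 n31 lat 0.003 0.025 z 0.060 0.103
rad 0.09 n83 lat 0.002 0.030 z 0.062 0.108
rad 0.10 n14 lat -0.002 0.014 z 0.059 0.075
```

Nose confirmed: lateral ±12 mm, z 0.05–0.075, with nothing else beside it at radius 80. Descending beside it.

Converted, 0.122 m / 0.75 = 0.1627, 0.05 m / 0.75 = 0.0667.

Emit:
{"method": "send_path", "body": {
  "deltas": {"rx":[0,0,0,0],"ry":[0,0,0,0],"rz":[0,0,0,0],"dx":[0,0,0,0],"dy":[0.0027,0.0027,0.0027,0.0027],"dz":[0.0667,0.1333,0.1627,0.1627],"aperture":[0,0,0,0]}
}}

```text
time_s: 9.93
tool_pos: [0.5071, -0.1845, 0.0772]
ee_rot: [-2.824, -1.371, 0.003]
contact_force: [0.2, 0.1, 0.1]
gripper_width: 0.0004
finger_force: 0.0
```

Emit:
{"method": "send_path", "body": {
  "deltas": {"rx":[0,0,0,0,0,0,0],"ry":[0,0,0,0,0,0,0],"rz":[0,0,0,0,0,0,0],"dx":[0,0,0,0,0,0,0],"dy":[-0.004,-0.0067,-0.0093,-0.0107,-0.012,-0.0133,-0.0133],"dz":[0,0,0,0,0,0,0],"aperture":[0,0,0,0,0,0,0]}
}}

```text
time_s: 10.8
tool_pos: [0.4999, -0.179, 0.0784]
ee_rot: [-2.827, -1.37, 0.0]
contact_force: [-0.7, 0.0, 0.9]
gripper_width: 0.0004
finger_force: 0.0
```

Run:
```python
import numpy as np
A=np.array([.08,-.0245])
for d in np.arange(0,.95,.05):
    c,s=np.cos(d),np.sin(d); print(round(d,2),np.round(A-np.array([c*A[0]-s*A[1],s*A[0]+c*A[1]]),4))
```

```text
0.0 [0. 0.]
0.05 [-0.0011 -0.004 ]
0.1 [-0.002  -0.0081]
0.15 [-0.0028 -0.0122]
0.2 [-0.0033 -0.0164]
0.25 [-0.0036 -0.0206]
0.3 [-0.0037 -0.0247]
0.35 [-0.0036 -0.0289]
0.4 [-0.0032 -0.0331]
0.45 [-0.0027 -0.0372]
0.5 [-0.002  -0.0414]
0.55 [-0.001  -0.0454]
0.6 [ 0.0001 -0.0495]
0.65 [ 0.0015 -0.0534]
0.7 [ 0.003  -0.0573]
0.75 [ 0.0048 -0.0611]
0.8 [ 0.0067 -0.0648]
0.85 [ 0.0088 -0.0684]
0.9 [ 0.0111 -0.0719]
```

Converted, -0.0372 m / 0.75 = -0.0496, -0.0331 m / 0.75 = -0.0441, 0.45 rad / 3.1416 = 0.1432.

Emit:
{"method": "send_path", "body": {
  "deltas": {"rx":[0,0,0,0,0,0,0,0,0],"ry":[0,0,0,0,0,0,0,0,0],"rz":[0.0159,0.0318,0.0477,0.0637,0.0796,0.0955,0.1114,0.1273,0.1432],"dx":[-0.0015,-0.0027,-0.0037,-0.0044,-0.0048,-0.0049,-0.0048,-0.0043,-0.0036],"dy":[-0.0053,-0.0108,-0.0163,-0.0219,-0.0275,-0.0329,-0.0385,-0.0441,-0.0496],"dz":[0,0,0,0,0,0,0,0,0],"aperture":[0,0,0,0,0,0,0,0,0]}
}}

```text
time_s: 11.92
tool_pos: [0.4694, -0.1585, 0.0785]
ee_rot: [3.061, 0.702, 0.001]
contact_force: [3.5, -4.9, -3.0]
gripper_width: 0.0003
finger_force: 2.5
```

Create chk.py:
```python
from h import *
c=np.array([.5311,-.101]); s=r.get_state()
for n in ("side","scene"):
    q,R,t=cam(n); P=cloud(q,R,t).reshape(-1,3); P=P[np.isfinite(P[:,0])]
    rr=np.hypot(*(P[:,:2]-c).T); a=np.arctan2(-(P[:,0]-c[0]),P[:,1]-c[1])
    m=(abs(rr-.08)<.012)&(P[:,2]>.05)&(P[:,2]<.125)&(a>-.3)&(a<1.2)
    Q=P[m]
    if len(Q)>15: print(n,len(Q),"pin theta",np.median(a[m]),"top",np.percentile(Q[:,2],97),Q[Q[:,2]>np.percentile(Q[:,2],80)].mean(0))
    cv2.imwrite(f"pics/c_{n}_{s['time_s']:.1f}.png",q["image"][:,:,::-1])
print(np.round(s["tool_pos"],4),s["contact_force"],s["time_s"])
```

```bash
python3 chk.py
```

```text
side 205 pin theta 0.3728953641353623 top 0.11101418210860382 [ 0.50309188 -0.02211835  0.10903992]
scene 213 pin theta 0.3240764518260834 top 0.11061108110010197 [ 0.50727232 -0.02402165  0.10919241]
[ 0.4694 -0.1585  0.0785] [ 3.50645871 -4.88522375 -2.96984188] 11.925
```

Create chk.py:
```python
from h import *
from scipy.optimize import least_squares
c=np.array([.5311,-.101]); s=r.get_state()
for n in ("side","scene"):
    q,R,t=cam(n); P=cloud(q,R,t).reshape(-1,3); P=P[np.isfinite(P[:,0])]
    rr=np.hypot(*(P[:,:2]-c).T); a=np.arctan2(-(P[:,0]-c[0]),P[:,1]-c[1])
    m=(rr>.06)&(rr<.1)&(P[:,2]>.05)&(P[:,2]<.125)&(a>-.3)&(a<1.2); Q=P[m]
    top=np.percentile(Q[:,2],97); H=Q[(Q[:,2]>top-.035)&(Q[:,2]<top-.004)]
    x=least_squares(lambda x:np.hypot(H[:,0]-x[0],H[:,1]-x[1])-.007,np.median(H[:,:2],0),loss='soft_l1',f_scale=.001).x
    d=x-c; print(n,len(H),"top",round(top,4),"pin",np.round(x,4),"r",round(np.hypot(*d),4),"theta",round(np.arctan2(-d[0],d[1]),4))
    cv2.imwrite(f"pics/c_{n}_{s['time_s']:.1f}.png",q["image"][:,:,::-1])
print(np.round(s["tool_pos"],4),s["contact_force"],s["time_s"])
```

```bash
python3 chk.py
```

```text
side 105 top 0.1113 pin [ 0.5016 -0.026 ] r 0.0806 theta 0.375
scene 107 top 0.1109 pin [ 0.5032 -0.0239] r 0.082 theta 0.3476
[ 0.4692 -0.1582  0.0785] [ 0.50855454 -2.26039266 -1.75926857] 12.025
```

Converted, -0.0065 m / 0.75 = -0.0087, -0.0048 m / 0.75 = -0.0064, 0.08 rad / 3.1416 = 0.0255.

Emit:
{"method": "send_path", "body": {
  "deltas": {"rx":[0,0,0,0,0],"ry":[0,0,0,0,0],"rz":[0.0064,0.0127,0.0191,0.0255,0.0255],"dx":[-0.0007,-0.0012,-0.0017,-0.0023,-0.0023],"dy":[-0.0021,-0.0043,-0.0064,-0.0087,-0.0087],"dz":[0,0,0,0,0],"aperture":[0,0,0,0,0]}
}}

```text
time_s: 12.75
tool_pos: [0.4646, -0.1528, 0.0785]
ee_rot: [-3.087, -0.582, 0.0]
contact_force: [0.2, -3.0, -0.3]
gripper_width: 0.0003
finger_force: 1.5
```

```bash
python3 chk.py
```

```text
side 98 top 0.1109 pin [ 0.5088 -0.024 ] r 0.0802 theta 0.2816
scene 104 top 0.1106 pin [ 0.5098 -0.022 ] r 0.0819 theta 0.2628
[ 0.4646 -0.1528  0.0785] [ 0.23668181 -3.00616952 -0.29073082] 12.75
```

Converted, -0.0032 m / 0.75 = -0.0043, -0.0024 m / 0.75 = -0.0032, 0.01 rad / 3.1416 = 0.0032.

Emit:
{"method": "send_path", "body": {
  "deltas": {"rx":[0,0,0,0,0],"ry":[0,0,0,0,0],"rz":[0.0032,0.0064,0.0095,0.0127,0.0127],"dx":[-0.0003,-0.0007,-0.0009,-0.0012,-0.0012],"dy":[-0.0011,-0.0021,-0.0032,-0.0043,-0.0043],"dz":[0,0,0,0,0],"aperture":[0,0,0,0,0]}
}}

```text
time_s: 13.48
tool_pos: [0.4627, -0.1502, 0.0785]
ee_rot: [-3.098, -0.52, 0.0]
contact_force: [2.6, -3.1, 0.3]
gripper_width: 0.0003
finger_force: 1.8
```

```bash
python3 chk.py
```

```text
side 96 top 0.1113 pin [ 0.5115 -0.0234] r 0.08 theta 0.2477
scene 100 top 0.1105 pin [ 0.5128 -0.0213] r 0.0817 theta 0.2256
[ 0.4627 -0.1502  0.0785] [ 2.55816994 -3.10929193  0.32773383] 13.475
```

Converted, -0.002 m / 0.75 = -0.0027, -0.0016 m / 0.75 = -0.0021, 0.025 rad / 3.1416 = 0.008.

Emit:
{"method": "send_path", "body": {
  "deltas": {"rx":[0,0,0,0,0,0],"ry":[0,0,0,0,0,0],"rz":[0.0016,0.0032,0.0048,0.0064,0.008,0.008],"dx":[-0.0001,-0.0003,-0.0004,-0.0007,-0.0008,-0.0008],"dy":[-0.0005,-0.0011,-0.0016,-0.0021,-0.0027,-0.0027],"dz":[0,0,0,0,0,0],"aperture":[0,0,0,0,0,0]}
}}

```text
time_s: 14.32
tool_pos: [0.4615, -0.1486, 0.0785]
ee_rot: [-3.104, -0.481, -0.0]
contact_force: [0.6, -3.2, -0.0]
gripper_width: 0.0005
finger_force: 2.1
```

```bash
python3 chk.py
```

```text
side 98 top 0.111 pin [ 0.5139 -0.0231] r 0.0798 theta 0.2178
scene 101 top 0.1111 pin [ 0.5231 -0.0292] r 0.0722 theta 0.1109
[ 0.4615 -0.1486  0.0785] [ 0.58409789 -3.20819792 -0.014556  ] 14.325
```

Converted, -0.0016 m / 0.75 = -0.0021, -0.0012 m / 0.75 = -0.0016, 0.02 rad / 3.1416 = 0.0064.

Emit:
{"method": "send_path", "body": {
  "deltas": {"rx":[0,0,0,0,0],"ry":[0,0,0,0,0],"rz":[0.0016,0.0032,0.0048,0.0064,0.0064],"dx":[-0.0001,-0.0003,-0.0004,-0.0007,-0.0007],"dy":[-0.0005,-0.0011,-0.0016,-0.0021,-0.0021],"dz":[0,0,0,0,0],"aperture":[0,0,0,0,0]}
}}

```text
time_s: 15.05
tool_pos: [0.4606, -0.1472, 0.0785]
ee_rot: [-3.109, -0.45, -0.0]
contact_force: [0.9, -3.6, -0.1]
gripper_width: 0.0003
finger_force: 1.9
```

```bash
python3 chk.py
```

```text
side 99 top 0.1111 pin [ 0.5149 -0.0227] r 0.08 theta 0.2037
scene 109 top 0.1109 pin [ 0.5168 -0.0206] r 0.0816 theta 0.1764
[ 0.4606 -0.1472  0.0785] [ 0.90230699 -3.56123651 -0.09266378] 15.05
```

Converted, -0.0016 m / 0.75 = -0.0021, -0.0012 m / 0.75 = -0.0016, 0.02 rad / 3.1416 = 0.0064.

Emit:
{"method": "send_path", "body": {
  "deltas": {"rx":[0,0,0,0,0],"ry":[0,0,0,0,0],"rz":[0.0016,0.0032,0.0048,0.0064,0.0064],"dx":[-0.0001,-0.0003,-0.0004,-0.0007,-0.0007],"dy":[-0.0005,-0.0011,-0.0016,-0.0021,-0.0021],"dz":[0,0,0,0,0],"aperture":[0,0,0,0,0]}
}}

```text
time_s: 15.78
tool_pos: [0.4596, -0.1458, 0.0785]
ee_rot: [-3.113, -0.419, -0.0]
contact_force: [1.8, -1.5, -0.5]
gripper_width: 0.0006
finger_force: 1.7
```

```bash
python3 chk.py
```

```text
side 102 top 0.1114 pin [ 0.5168 -0.0118] r 0.0903 theta 0.1588
scene 108 top 0.1107 pin [ 0.5182 -0.0218] r 0.0803 theta 0.1612
[ 0.4596 -0.1458  0.0785] [ 1.8423376  -1.48291575 -0.53322257] 15.775
```

Converted, -0.0016 m / 0.75 = -0.0021, -0.0012 m / 0.75 = -0.0016, 0.02 rad / 3.1416 = 0.0064.

Emit:
{"method": "send_path", "body": {
  "deltas": {"rx":[0,0,0,0,0],"ry":[0,0,0,0,0],"rz":[0.0016,0.0032,0.0048,0.0064,0.0064],"dx":[-0.0001,-0.0003,-0.0004,-0.0007,-0.0007],"dy":[-0.0005,-0.0011,-0.0016,-0.0021,-0.0021],"dz":[0,0,0,0,0],"aperture":[0,0,0,0,0]}
}}

```text
time_s: 16.5
tool_pos: [0.4588, -0.1444, 0.0785]
ee_rot: [-3.117, -0.388, -0.0]
contact_force: [2.2, -2.9, 0.2]
gripper_width: 0.0002
finger_force: 1.6
```

```bash
python3 chk.py
```

```text
side 104 top 0.111 pin [ 0.5186 -0.0235] r 0.0785 theta 0.1603
scene 102 top 0.1108 pin [ 0.5196 -0.0213] r 0.0805 theta 0.1435
[ 0.4588 -0.1444  0.0785] [ 2.23203465 -2.92573139  0.24851971] 16.5
```

Run:
```python
from h import *
s=np.load("side.npz"); g=cv2.cvtColor(s["image"],cv2.COLOR_RGB2GRAY); print(g[188:203,325:348])
c=np.array([.5311,-.101])
for u in (335,336,337,338):
    p=ray(s,s["R"],s["t"],(u,194.5),.024); d=p[:2]-c; print(u,p,np.hypot(*d),np.arctan2(-d[0],d[1]))
```

```text
[[109 105 102 103 102 103  92  91  80  82  80  81  80  82  81  83  81  92
  104  91 108  96 104]
 [114 112 113 113 113 113 110 109 105 117 105 108 107 106 108 108 107 111
  114  99 106  99 103]
 [112 112 110 111 112 111 110 120 119 124 111 112 113 112 112 112 112 111
  111 108 108 110  99]
 [112 112 111 111 109 109 137 141 122 114 111 112 110 111 110 111 121 110
  110 112 111 112  98]
 [112 111 111 111 110 128 130 129 122 110 111 113 117 115  97 111 124 120
  111 111 112 111 107]
 [112 111 112 111 110 126 130 130 113 110 111 104 112 112 119 119 116 115
  111 119 110 110 112]
 [112 111 111 111 110 114 125 126 120 111  93  83  95 100 109 106 112 111
  111 115 129 111 110]
 [110 111 112 112 110 109 132 131 114 111  86  71  91  99 100  96  98 111
  110 119 126 110 112]
 [111 111 111 111 111 110 118 118 111 112 106  91  97 104 105 101 107 112
  110 124 123 109 111]
 [111 110 111 111 111 111 110 110 110 111 111 109 107 110 111 108 112 111
  110 113 133 119 110]
 [111 111 112 112 110 112 111 121 110 112 111 111 112 111 111 112 111 111
  111 110 119 124 111]
 [110 112 111 112 111 112 110 116 111 111 111 111 112 111 112 112 111 112
  110 111 111 115 112]
 [102 104 105 105 104 110 111 106 111 112 112 112 112 112 112 112 112 112
  112 112 112 112 108]
 [ 99  99  99 100 100 103  94  92 101 100 101 101  99 101 100 101 100 101
  100 100  99 100  94]
 [100  99 100  98 100 100  87  93  95  94  95  94  95  95  94  94  95  94
   96  94  95  96  89]]
335 [ 0.51928696 -0.02452044  0.024     ] 0.07738650859768138 0.15324903368964637
336 [ 0.5172863  -0.02488878  0.024     ] 0.07735461299291492 0.17953935373015406
337 [ 0.5152854  -0.02525717  0.024     ] 0.0773762116612123 0.2058362817570112
338 [ 0.51328426 -0.0256256   0.024     ] 0.07745127879971606 0.23210348665055494
```

Checking against tool travel (about 0.69 rad in all), the lug is only now at about 0.21. The handle leads because the pin leans while its tip drags. Continuing gently.

Converted, -0.0016 m / 0.75 = -0.0021, -0.0012 m / 0.75 = -0.0016, 0.02 rad / 3.1416 = 0.0064.

Emit:
{"method": "send_path", "body": {
  "deltas": {"rx":[0,0,0,0,0],"ry":[0,0,0,0,0],"rz":[0.0016,0.0032,0.0048,0.0064,0.0064],"dx":[-0.0001,-0.0003,-0.0004,-0.0007,-0.0007],"dy":[-0.0005,-0.0011,-0.0016,-0.0021,-0.0021],"dz":[0,0,0,0,0],"aperture":[0,0,0,0,0]}
}}

```text
time_s: 17.23
tool_pos: [0.4578, -0.143, 0.0785]
ee_rot: [-3.121, -0.357, -0.0]
contact_force: [2.9, -2.8, -0.2]
gripper_width: 0.0004
finger_force: 1.6
```

```bash
python3 chk.py
```

```text
side 102 top 0.1104 pin [ 0.5201 -0.0233] r 0.0785 theta 0.1405
scene 102 top 0.1105 pin [ 0.5212 -0.0209] r 0.0807 theta 0.1231
[ 0.4578 -0.143   0.0785] [ 2.93123837 -2.83789777 -0.21885679] 17.225
```

Converted, -0.0016 m / 0.75 = -0.0021, -0.0012 m / 0.75 = -0.0016, 0.02 rad / 3.1416 = 0.0064.

Emit:
{"method": "send_path", "body": {
  "deltas": {"rx":[0,0,0,0,0],"ry":[0,0,0,0,0],"rz":[0.0016,0.0032,0.0048,0.0064,0.0064],"dx":[-0.0001,-0.0003,-0.0004,-0.0007,-0.0007],"dy":[-0.0005,-0.0011,-0.0016,-0.0021,-0.0021],"dz":[0,0,0,0,0],"aperture":[0,0,0,0,0]}
}}

```text
time_s: 17.95
tool_pos: [0.457, -0.1415, 0.0785]
ee_rot: [-3.125, -0.326, -0.0]
contact_force: [3.0, -3.0, 0.0]
gripper_width: 0.0004
finger_force: 1.6
```

```bash
python3 chk.py
```

```text
side 93 top 0.0919 pin [ 0.5134 -0.0247] r 0.0783 theta 0.2274
scene 100 top 0.0916 pin [ 0.5243 -0.0292] r 0.0721 theta 0.0949
[ 0.457  -0.1415  0.0785] [ 2.95432526 -2.99336753  0.01165675] 17.95
```

The pin dropped about 20 mm (top at 0.092, so tip near 4 mm) with contact force still only about 4 N. Backing off and lifting clear.

Converted, -0.13 m / 0.75 = -0.1733, -0.1 m / 0.75 = -0.1333.

Emit:
{"method": "send_path", "body": {
  "deltas": {"rx":[0,0,0,0,0,0,0],"ry":[0,0,0,0,0,0,0],"rz":[0,0,0,0,0,0,0],"dx":[0,0,0,0,-0.0667,-0.0667,-0.0667],"dy":[0.0067,0.02,0.02,0.02,0.04,0.04,0.04],"dz":[0,0,-0.0667,-0.1333,-0.1733,-0.1733,-0.1733],"aperture":[0,0,0,0,0,0,0]}
}}

```text
time_s: 18.92
tool_pos: [0.4143, -0.1814, 0.208]
ee_rot: [-3.124, -0.325, 0.001]
contact_force: [0.0, -0.5, -0.7]
gripper_width: 0.0002
finger_force: 0.0
```

```bash
python3 chk.py
```

Run:
```python
from h import *
a=cam("side")[0]["image"][100:220,250:410]; b=cam("scene")[0]["image"][170:320,110:310]
cv2.imwrite("pics/fin.png",np.hstack([cv2.resize(x,(400,300),interpolation=cv2.INTER_CUBIC) for x in (a,b)])[:,:,::-1])
```

```text
side 95 top 0.0919 pin [ 0.5136 -0.0246] r 0.0783 theta 0.2255
scene 103 top 0.0919 pin [ 0.5145 -0.0224] r 0.0804 theta 0.2083
[ 0.4143 -0.1814  0.208 ] [ 0.04268999 -0.45620618 -0.70524432] 18.925
```

View pics/fin.png

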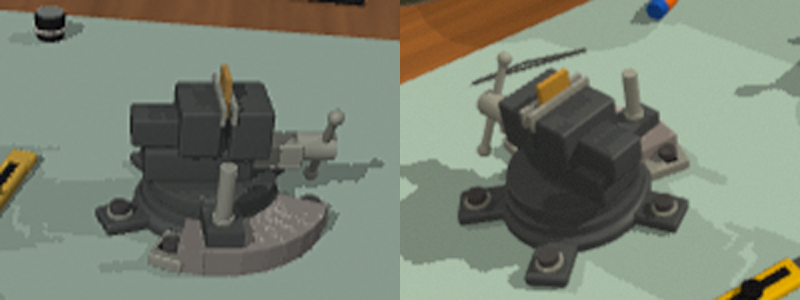

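Both views show the pin upright in the lug with its collar down, at crop (226,205) in the side view, and the arm clear. Handing in.

```bash
python3 -c "
from station import r, eyes, order
print(order.close_job())"
```

```text
the job is handed in; nothing more can be done
None
```

I handed the job in at about 19 s: the pin dropped 20 mm into the index plate with its collar down on the lug, the pushing force stayed around 4 N whenever it was read, and the arm was clear; the judge's verdict was not shown.

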